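Pack the last coin roll and lock the coin transit box

TASK

Pack the last coin roll and lock up the coin box: lay the green-wrapped roll flat in the empty bay without dropping it in, then push the sliding lid along until its front edge is flush with the box's end, so that its hole is under the red-headed locking pin, and press that pin all the way down through both so that its head sits on the bridge. Leave the other rolls, the coin stacks, the stamp and the calculator where they are, and let go of everything.

Things in the scene. Friction and masses are not known exactly. Their poses are not given: they have to be found in the camera images.
- coin_box: Heavy coin box, green steel, 168 (x) x 250 (y) x 61 mm high; does not shift. Origin: centre of its underside, z up. Lid slides along y between side rails (tops 61 mm high, 136 mm apart). At the -y end a dark bridge (y -120 to -88, top 72 mm, boss 76 mm high) spans the lid and carries the pin at x 0, y -104. At +y: the empty bay, a divider 42 mm high; a bail handle 16 mm out, below 34 mm.
- bay_floor (a point): Middle of the floor of the box's empty bay, 6 mm above the counter. The bay is 152 mm wide (box x; 136 mm between the rails) and 96 mm long (box y: from 24 to 120 mm); the end wall is 49 mm high, the lid's plane above it. Axes as the box's.
- lid (a joint): How far the aluminium lid is open, m: 0 = front edge flush with the box's end, hole under the pin; 0.11 to 0.135 at the start; pushed too far it stops at -0.008. Shutting moves it along box +y. Slides stiffly (3 N), stays where left. Within 4 mm of 0 the pin's tapered nose finds the hole and draws the lid into line; farther off the pin stands on the lid.
- lip_mid (a point): Middle of the outer (-y) face of the black turned-up lip on the lid's rear edge, 62 mm above the counter. Lip 110 mm wide (box x), 5 mm thick, top at 72 mm; free air beneath the lid (below 50 mm) while it is open. Push this face along box +y to shut the lid. At lid 0 it lies at box y -133 mm.
- lid_front (a point): Middle of the lid's front edge (the +y edge), 152 mm wide and 5 mm thick, 50 to 55 mm above the counter; at lid 0 it is flush with the outer face of the box's +y end (box y 125 mm). Pushing it along -y takes the lid back.
- lid_hole (a point): Centre of the round hole in the lid (13 mm across, ringed in yellow), at the lid's upper face, 55 mm above the counter; it must come under the bridge's hole.
- bridge_hole (a point): Centre of the pin's hole in the bridge, at the bridge's top face, 72 mm above the counter; the pin slides upright through it.
- lock_pin (a joint): How far the locking pin is pressed down, in m: 0 = up (start), 0.025 = fully down, its head sitting on the boss. It slides stiffly (about 6 N), stays where it is left, and is stopped after 2 mm if the hole in the lid is not under it. Pin 10 mm thick, nose tapered over 6 mm.
- pin_head (a point): Top centre of the pin's red mushroom head, 32 mm across and 12 mm thick: 113 mm above the counter when up, 88 mm when fully down. Press here straight down.
- green_roll: Paper-wrapped coin roll in green wrapper, a cylinder 26 mm thick and 92 mm long with cream bands near the ends, about 0.3 kg (varies); origin at its centre, x along its length (it may roll about x). Lies on the counter at the start.
- cream_roll: Coin roll of the same size in cream wrapper, lying on the counter; origin at its centre, x along its length. Leave it.
- pink_roll: Coin roll of the same size in pink-brown wrapper, lying on the counter; origin at its centre, x along its length. Leave it.
- coins0: Stack of coins 26 mm across, 15 mm high; origin at the centre of its underside. Leave it.
- coins1: Stack of coins 26 mm across, 19 mm high; origin at the centre of its underside. Leave it.
- coins2: Stack of coins 26 mm across, 13 mm high; origin at the centre of its underside. Leave it.
- stamp: Upright wooden hand stamp, 38 mm across the foot, 72 mm high; origin at the centre of its underside. Leave it.
- calculator: Flat desk calculator, 150 x 105 x 17 mm; origin at the centre of its underside. Leave it.
There are look-alikes about, which are no part of the job. Of the things like the green_roll, leave any that is purple or yellow; of the rest the smaller one is meant.

How it is judged (in metres and radians):
On the way, in this order (a step that is already met when the one before it is completed fails the run):
1. the green roll lies flat in the empty bay, let go, with the lid still open (x of green_roll in the frame of coin_box between -0.055 and 0.055 m and y of green_roll in the frame of coin_box between 0.033 and 0.112 m and z of green_roll in the frame of coin_box below 0.026 m and angle between green_roll's own x axis and vertical above 1.4 rad and contact force between each of the arm, the fingers and green_roll below 0.2 N and linear speed of green_roll below 0.03 m/s and value of joint lid above 0.05 m), for 0.2 s.
2. the lid is pushed along until its hole is under the pin (within 5 mm), the pin still up (x of green_roll in the frame of coin_box between -0.055 and 0.055 m and y of green_roll in the frame of coin_box between 0.033 and 0.112 m and z of green_roll in the frame of coin_box below 0.026 m and angle between green_roll's own x axis and vertical above 1.4 rad and value of joint lid between -0.005 and 0.005 m and value of joint lock_pin below 0.005 m), for 0.2 s.
At the end, for the whole second after the job is handed in: The green roll lies flat at rest in the bay, the lid stands within 3 mm of the lined-up place (joint lid 0), and the locking pin is at least 22 mm of its 25 mm down, through the hole in the lid (x of green_roll in the frame of coin_box between -0.055 and 0.055 m and y of green_roll in the frame of coin_box between 0.033 and 0.112 m and z of green_roll in the frame of coin_box below 0.026 m and angle between green_roll's own x axis and vertical above 1.4 rad and linear speed of green_roll below 0.03 m/s and value of joint lid between -0.003 and 0.003 m and value of joint lock_pin above 0.022 m); the robot touches nothing.
It fails at once if the green roll is let fall (it moves faster than 0.8 m/s while nothing holds it) (linear speed of green_roll above 0.8 m/s and contact force between the fingers and green_roll below 0.1 N).
It fails at once if another roll, a coin stack, the stamp or the calculator is shifted by more than 30 mm (distance of any of cream_roll, pink_roll, coins0, coins1, coins2, stamp, calculator from where it was at the start of the episode above 0.03 m).
It fails at once if the stamp or a coin stack is knocked over (angle between any of coins0, coins1, coins2, stamp's own z axis and vertical above 0.5 rad).
It also fails if it takes over 67 s, if anything falls off the work surface, if the arm or the gripper's body presses on something with over 40 N, if the wrist force passes 120 N, or if a joint passes its speed limit or range.

ROBOT

A 6-joint arm with a two-finger parallel gripper is mounted at the origin on the work surface. World frame = base frame: x ahead of the robot, y to its left, z up, the work surface at z = 0. Lengths are in mm, angles in rad, forces in N, time in s.
With the tool pointing down it reaches from about 425 to 925 mm from the base axis. Payload 12.5 kg.
Tool frame: the origin (TCP) lies midway between the tips of the shut fingers; the grasp point (between the pads) lies 19 mm behind it; z points along the fingers, y is the line along which they close (so a half turn about z gives the same grasp; the last joint's range is limited). The gripper opens to 85 mm and grips with 20 to 120 N. Pads are 22 mm wide; open, the fingers measure 114 mm over their backs; the gripper's body (76 mm by 85 mm) begins 54 mm behind the grasp point. The pads swing forward as they close: fully open they stand 13 mm farther back than shut.
Start: joints at [-1.341, 0.491, 1.559, -0, 1.092, -0.106], TCP at [205.976, -590.101, 231.327] pointing down, gripper open.
Joint ranges: [-3.1, 3.1], [-0.84, 2.19], [0.05, 2.79], [-1.13, 4.28], [0.06, 2.93], [-2.69, 2.69]. Speed limits (rad/s): [2.22, 2.22, 2.79, 3.14, 3.14, 3.14].

INTERFACE

Orientations are given as [roll, pitch, yaw] about the fixed x, y, z axes, in that order (R = Rz(yaw) Ry(pitch) Rx(roll)).
In Python, from bench import get_obs, grab_frame, get_calibration, order gives the robot as it stands. The module is installed in compiled form; this text tells all that it offers.
- The arm moves only by the tool play_rows, never from a script. Its argument "rows" is one flat list of numbers, 7 for each row, row after row: the turn, a rotation vector about the tool's x, y, z as a fraction of full scale, then the shift along the tool's x, y, z as a fraction of full scale, then the closure, from 0 (fully open) to 1 (shut). A call has 1 to 12 rows; each row shifts and turns the commanded pose from where the row before left it, along the tool's axes as they then stand; what a row does not reach is not made up. Full scale, the value 1, is 0.05 m for a shift and 0.15 rad for a turn. A row lasts 1/10 s, in which the tool goes at most 50 mm and 8.59 degrees, less where a joint would pass 70% of its speed; a pose out of reach is approached as far as the arm can. A call with a number of a shift or a turn outside -1 to 1 is refused whole. A call with a gripper value outside its range is refused whole. The fingers move at their own pace and stop on an object; "grip_force" is the grip in N (left out, the last holds). Time passes only in rows, so rows that do not move let the fingers close. It gives the time, the measured TCP pose, the force, the opening and the grip force at its end, in the units of the state.
- get_obs(): the state, without advancing time (a new reading comes with each control period).
- grab_frame(name): name is "scene" or "top" or "wrist"; returns the picture (384x512x3 uint8, red, green, blue); there is no depth.
- get_calibration(name): a dict with "K" (3x3 intrinsics, pixels), "world_from_camera" (4x4, takes a point from camera to world coordinates). Camera axes: x right, y down, z forward; pixel columns grow to the right and rows downward; lengths in mm; the calibration is good to about 2 mm. A picture is of the moment at which its call begins: read the wrist's pose just before it. get_calibration takes no time and is no camera call; for the wrist camera it gives the pose at the moment of the call.
- order.sign_off(): hands the job in; it is judged then, once.
The state is a dict: "time": time; "joint_pos": joint angles; "joint_vel": joint speeds; "effort": joint torques, N m; "tool_pos": TCP position; "tool_rot": TCP orientation; "wrist_force": force on the tool from outside, world axes, zero at the start; "moment": the same for the moment, N m; "finger_gap": finger opening in mm; "finger_force": force on a finger pad.
Only numpy, scipy, OpenCV 4.12 (cv2) and the standard library are available. Lean on these libraries where they do the work, as an engineer would, in place of code of your own. Each camera call takes 0.05 s, during which the arm holds its last target. There are 200 camera calls.

## Working session

There is one attempt and no reset: what is moved stays moved. The work goes in short steps, Python scripts to look and compute and a tool call to move; the robot and the scene stay as the last step left them, time stands still between calls to the robot, and variables do not carry over. Pictures are saved under pics/ and viewed, at most 10 in all, crops included, and the job is handed in when it is done.

Besides the shell and the picture viewer there is one more tool, called after "Call:" as name(argument=value, ...) on one line, values as JSON. play_rows: Moves the arm, as the interface text tells. Shift numbers are shares of 0.05 m and turn numbers shares of 0.15 rad, none past 1 either way. Its arguments: {"type":"object","properties":{"rows":{"type":"array","items":{"type":"number"}},"grip_force":{"type":"number"}},"required":["rows"]}

```bash
mkdir -p pics; cat > h.py <<'E'
import numpy as np, cv2
from bench import *
def ray(name,px,z,cal=None):
    c=cal or get_calibration(name); K=np.array(c["K"]);T=np.array(c["world_from_camera"])
    d=T[:3,:3]@np.linalg.solve(K,[px[0],px[1],1]); o=T[:3,3]
    return (o+d*(z-o[2])/d[2]).round(1)
def proj(name,p,cal=None):
    c=cal or get_calibration(name); K=np.array(c["K"]);T=np.linalg.inv(np.array(c["world_from_camera"]))
    q=K@(T[:3,:3]@np.array(p,float)+T[:3,3]); return (q[:2]/q[2]).round(1)
def save(name,f,s=1.5):
    im=grab_frame(name); np.save(f"pics/{f}.npy",im)
    cv2.imwrite(f"pics/{f}.png",cv2.resize(im[:,:,::-1],None,fx=s,fy=s,interpolation=cv2.INTER_CUBIC)); return im
E
python3 - <<'E'
from h import *
o=get_obs();print({k:np.round(v,3).tolist() for k,v in o.items()})
for n in("top","scene"):
    save(n,n+"0"); c=get_calibration(n); print(np.round(c["K"],1).tolist(),np.round(c["world_from_camera"],3).tolist())
E
```

```text
{'time': 0.0, 'joint_pos': [-1.341, 0.492, 1.559, -0.0, 1.092, -0.106], 'joint_vel': [-0.001, 0.002, -0.001, -0.0, -0.0, -0.001], 'effort': [0.003, -61.844, -26.159, 0.0, 0.004, 0.0], 'tool_pos': [205.909, -589.85, 230.748], 'tool_rot': [-3.14, -0.0, 0.336], 'wrist_force': [-0.002, -0.102, -0.891], 'moment': [0.02, 0.021, -0.01], 'finger_force': 0.0, 'finger_gap': 85.368}
[[485.4, 0.0, 251.3], [0.0, 485.4, 196.3], [0.0, 0.0, 1.0]] [[-0.027, -0.985, 0.171, 209.598], [-1.0, 0.028, 0.004, -72.638], [-0.008, -0.17, -0.985, 1541.227], [0.0, 0.0, 0.0, 1.0]]
[[462.8, 0.0, 256.3], [0.0, 462.8, 190.7], [0.0, 0.0, 1.0]] [[0.575, 0.525, -0.627, 1453.731], [0.818, -0.359, 0.449, -780.491], [0.01, -0.771, -0.636, 1106.982], [0.0, 0.0, 0.0, 1.0]]
```

View pics/top0.png

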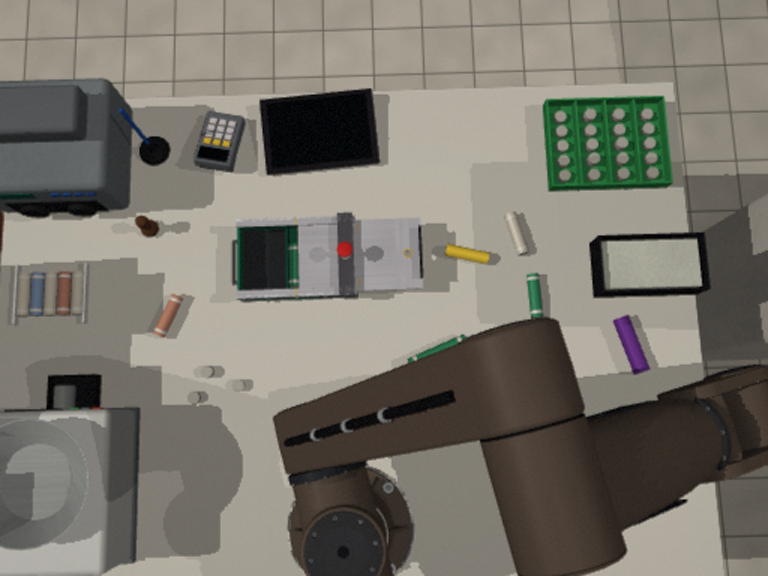

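View pics/scene0.png

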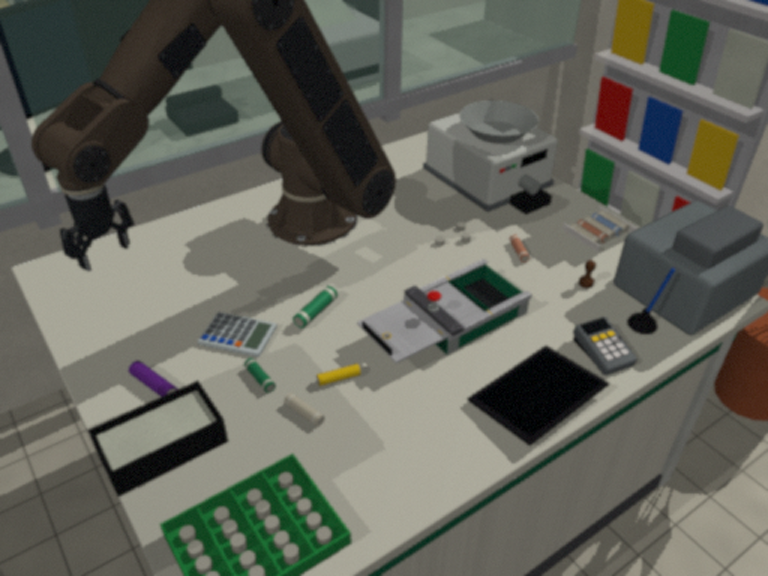

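The top view shows the box with its bay to the left, the pin head at (344,250) and the lid lip at about (421,250). There are two green rolls, at (535,295) and (437,350); in the scene view they are at (260,375) and (316,306). I'll measure both by colour.

```bash
python3 - <<'E'
from h import *
for n,wins in(("scene",[(155,230,195,270),(190,185,235,225)]),("top",[(345,175,370,215)])):
    im=np.load(f"pics/{n}0.npy"); hsv=cv2.cvtColor(im,cv2.COLOR_RGB2HSV)
    for w in wins:
        m=np.zeros(im.shape[:2],np.uint8); m[w[1]:w[3],w[0]:w[2]]=cv2.inRange(hsv,(55,70,30),(95,255,255))[w[1]:w[3],w[0]:w[2]]
        r=cv2.minAreaRect(np.argwhere(m)[:,::-1].astype(np.float32)); b=cv2.boxPoints(r)
        s=sorted([(np.linalg.norm(b[i]-b[(i+1)%4]),(b[i]+b[(i+1)%4])/2) for i in range(4)],key=lambda t:t[0])[:2]
        e=[ray(n,t[1],16) for t in s]; d=e[1]-e[0]
        print(n,m.sum()//255,r,e,"len",np.linalg.norm(d),"width px",s[0][0],"mid",(e[0]+e[1])/2,"yaw",np.arctan2(d[1],d[0]))
im=np.load("pics/top0.npy");hsv=cv2.cvtColor(im,cv2.COLOR_RGB2HSV)
m=cv2.inRange(hsv,(0,150,120),(8,255,255))|cv2.inRange(hsv,(172,150,120),(180,255,255)); n,l,s,c=cv2.connectedComponentsWithStats(m)
for i in range(1,n):
    if s[i,4]>20: print("red",s[i],c[i],ray("top",c[i],110))
# box corner guesses (view px /1.5): rail tops z=61
for p in((237,220),(240,299),(422,221),(421,290),(421,256),(234,240),(234,283),(355,297),(353,214)): print(p,ray("top",np.array(p)/1.5,61))
cv2.imwrite("pics/crop.png",cv2.resize(im[135:245,145:375,::-1],None,fx=3.4,fy=3.4,interpolation=cv2.INTER_CUBIC))
E
```

```text
scene 126 ((172.13719177246094, 248.9425048828125), (23.04766082763672, 7.431695461273193), 48.8140754699707) [array([ 512.8, -400.2,   16. ]), array([ 417.2, -405.4,   16. ])] len 95.74131814425782 width px 7.431685 mid [ 465.  -402.8   16. ] yaw -3.0872528963770245
scene 215 ((210.5856475830078, 203.37290954589844), (9.216846466064453, 30.995365142822266), 48.012786865234375) [array([ 318.1, -122.9,   16. ]), array([ 368.8, -248.7,   16. ])] len 135.63233390309256 width px 9.2168455 mid [ 343.45 -185.8    16.  ] yaw -1.1876886412017618
top 183 ((356.1336669921875, 196.33663940429688), (28.955583572387695, 7.761290073394775), 84.2894058227539) [array([ 511. , -398.9,   16. ]), array([ 417.8, -402.1,   16. ])] len 93.25491944128201 width px 7.7612963 mid [ 464.4 -400.5   16. ] yaw -3.107271372249223
red [225 161  10  10  79] [229.29113924 165.70886076] [553.3  -3.2 110. ]
(237, 220) [633.2 222.9  61. ]
(240, 299) [464.4 215.7  61. ]
(422, 221) [ 619.6 -165.8   61. ]
(421, 290) [ 472.7 -158.3   61. ]
(421, 256) [ 544.5 -160.9   61. ]
(234, 240) [590.1 229.   61. ]
(234, 283) [498.4 228.4  61. ]
(355, 297) [461.9 -21.7  61. ]
(353, 214) [639.1 -21.4  61. ]
```

View pics/crop.png

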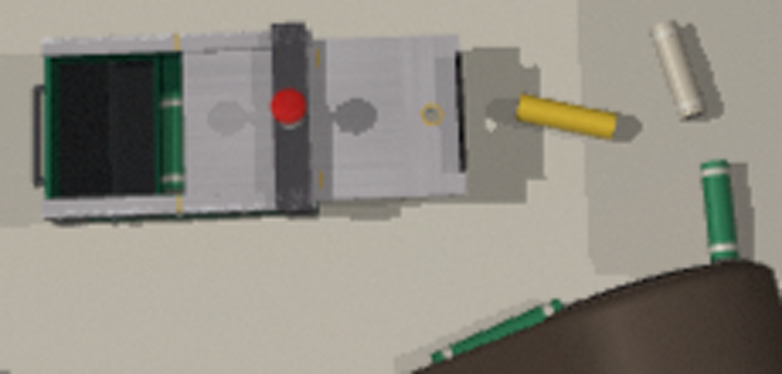

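The smaller green roll (92 mm long) is at about (465,-401) with yaw near 0.04. The other one is about 135 mm long. I'm moving above the small one.

Call:
play_rows(rows=[0, 0, 0.97, 0, 0, 0, 0, 0, 0, 0.97, 0, 0, 0, 0, 0, 0, 0, 0.67, -0.44, 0.2, 0, 0, 0, 0, 0.67, -0.44, 0.2, 0, 0, 0, 0, 0.67, -0.44, 0.2, 0, 0, 0, 0, 0.67, -0.44, 0.2, 0, 0, 0, 0, 0.67, -0.44, 0.2, 0, 0, 0, 0, 0.67, -0.44, 0.2, 0, 0, 0, 0, 0.67, -0.44, 0.2, 0, 0, 0, 0, 0.67, -0.44, 0.2, 0, 0, 0, 0, 0, 0, 0, 0, 0, 0, 0, 0, 0, 0, 0], grip_force=40)

```text
time: 1.3
tool_pos: [466.2, -401.6, 150.8]
tool_rot: [-3.141, 0.001, 0.047]
wrist_force: [-0.7, -0.1, -0.1]
finger_gap: 85.3
finger_force: 0.0
```

```bash
python3 - <<'E'
from h import *
o=get_obs();print(np.round(o["tool_pos"],1),np.round(o["tool_rot"],3))
c=get_calibration("wrist");print(np.round(c["world_from_camera"],3).tolist())
im=save("wrist","w1",1.2); hsv=cv2.cvtColor(im,cv2.COLOR_RGB2HSV)
m=cv2.inRange(hsv,(55,70,30),(95,255,255)); n,l,s,q=cv2.connectedComponentsWithStats(m)
for i in range(1,n):
    if s[i,4]>300:
        r=cv2.minAreaRect(np.argwhere(l==i)[:,::-1].astype(np.float32));b=cv2.boxPoints(r)
        t=sorted([(np.linalg.norm(b[i]-b[(i+1)%4]),(b[i]+b[(i+1)%4])/2) for i in range(4)],key=lambda t:t[0])[:2]
        e=[ray("wrist",x[1],15,c) for x in t];d=e[1]-e[0];print(s[i],r,e,np.linalg.norm(d),(e[0]+e[1])/2,np.arctan2(d[1],d[0]))
E
```

```text
[ 466.2 -401.6  150.8] [-3.141e+00  1.000e-03  4.700e-02]
[[0.046, -0.956, -0.29, 541.159], [-0.999, -0.045, -0.012, -398.138], [-0.001, 0.291, -0.957, 293.443], [0.0, 0.0, 0.0, 1.0]]
[ 250  147   24   63 1390] ((261.5, 178.0), (62.0, 23.0), 90.0) [array([ 498.4, -400.3,   15. ]), array([ 431. , -403.5,   15. ])] 67.47592163134932 [ 464.7 -401.9   15. ] -3.094150534380676
[107 239  28  32 378] ((119.3499984741211, 255.0500030517578), (30.674089431762695, 25.298221588134766), 71.56504821777344) [array([ 385.1, -239.6,   15. ]), array([ 347.6, -246.9,   15. ])] 38.20392649977225 [ 366.35 -243.25   15.  ] -2.9493305188732113
[  26  246   83   52 2176] ((65.10000610351562, 272.8000183105469), (30.041635513305664, 81.27052307128906), 71.56504821777344) [array([ 359.4, -224.4,   15. ]), array([ 319.9, -128.3,   15. ])] 103.90120307291923 [ 339.65 -176.35   15.  ] 1.960775164104696
```

View pics/w1.png

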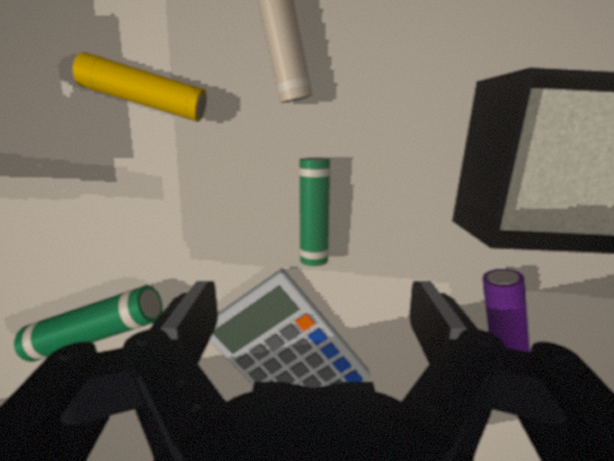

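The roll at (314,210) is aligned with the fingers and the calculator is clear of their path. I'm descending and grasping.

Call:
play_rows(rows=[0, 0, 0, -0.03, 0, 0.7, 0, 0, 0, 0, 0, 0, 0.7, 0, 0, 0, 0, 0, 0, 0.7, 0, 0, 0, 0, 0, 0, 0.5, 0, 0, 0, 0, 0, 0, 0.3, 0, 0, 0, 0, 0, 0, 0, 0, 0, 0, 0, 0, 0, 0, 1, 0, 0, 0, 0, 0, 0, 1, 0, 0, 0, 0, 0, 0, 1, 0, 0, 0, 0, 0, 0, 1, 0, 0, 0, 0, 0, 0, 1, 0, 0, 0, 0, 0, 0, 1], grip_force=40)

```text
time: 2.55
tool_pos: [464.6, -402.7, 7.3]
tool_rot: [3.14, -0.001, 0.045]
wrist_force: [-1.0, -0.4, 5.5]
finger_gap: 24.4
finger_force: 39.0
```

Call:
play_rows(rows=[0, 0, 0, 0, 0, 0, 1, 0, 0, 0, 0, 0, 0, 1])

```text
time: 2.75
tool_pos: [464.6, -402.7, 7.3]
tool_rot: [3.14, -0.001, 0.045]
wrist_force: [-0.7, -0.0, 7.0]
finger_gap: 24.6
finger_force: 39.0
```

Call:
play_rows(rows=[0, 0, 0, 0, 0, -0.3, 1, 0, 0, 0, 0, 0, -0.6, 1, 0, 0, 0, 0, 0, -0.8, 1, 0, 0, 0, 0, 0, -0.8, 1, 0, 0, 0, 0, 0, -0.8, 1, 0, 0, 0, 0, 0, -0.8, 1, 0, 0, 0, 0, 0, -0.6, 1, 0, 0, 0, 0, 0, -0.2, 1, 0, 0, 0, 0, 0, 0, 1], grip_force=60)

```text
time: 3.65
tool_pos: [464.3, -402.3, 252.6]
tool_rot: [3.14, -0.001, 0.045]
wrist_force: [-0.0, 0.2, -2.3]
finger_gap: 23.7
finger_force: 59.3
```

Call:
play_rows(rows=[0, 0, 0, 0.1, -0.5, 0, 1, 0, 0, 0, 0.18, -0.85, 0, 1, 0, 0, 0, 0.18, -0.85, 0, 1, 0, 0, 0, 0.18, -0.85, 0, 1, 0, 0, 0, 0.18, -0.85, 0, 1, 0, 0, 0, 0.18, -0.85, 0, 1, 0, 0, 0, 0.18, -0.85, 0, 1, 0, 0, 0, 0.18, -0.85, 0, 1, 0, 0, 0, 0.18, -0.85, 0, 1, 0, 0, 0, 0.18, -0.85, 0, 1, 0, 0, 0, 0.18, -0.85, 0, 1, 0, 0, 0, 0.1, -0.5, 0, 1])

```text
time: 4.85
tool_pos: [542.2, 79.4, 249.2]
tool_rot: [-3.141, 0.003, 0.046]
wrist_force: [0.6, -0.7, -2.9]
finger_gap: 23.6
finger_force: 59.5
```

Call:
play_rows(rows=[0, 0, 0, 0, -0.2, 0, 1, 0, 0, 0, 0, 0, 0, 1, 0, 0, 0, 0, 0, 0, 1])

```text
time: 5.15
tool_pos: [542.1, 85.9, 250.4]
tool_rot: [3.141, 0.002, 0.045]
wrist_force: [-0.8, -0.2, -2.3]
finger_gap: 23.7
finger_force: 59.5
```

```bash
python3 - <<'E'
from h import *
o=get_obs();print(np.round(o["tool_pos"],1),np.round(o["tool_rot"],3))
c=get_calibration("wrist");np.save("pics/c2.npy",c,allow_pickle=True)
save("wrist","w2",1.5)
E
```

```text
[542.1  85.9 250.4] [3.141e+00 2.000e-03 4.500e-02]
```

View pics/w2.png

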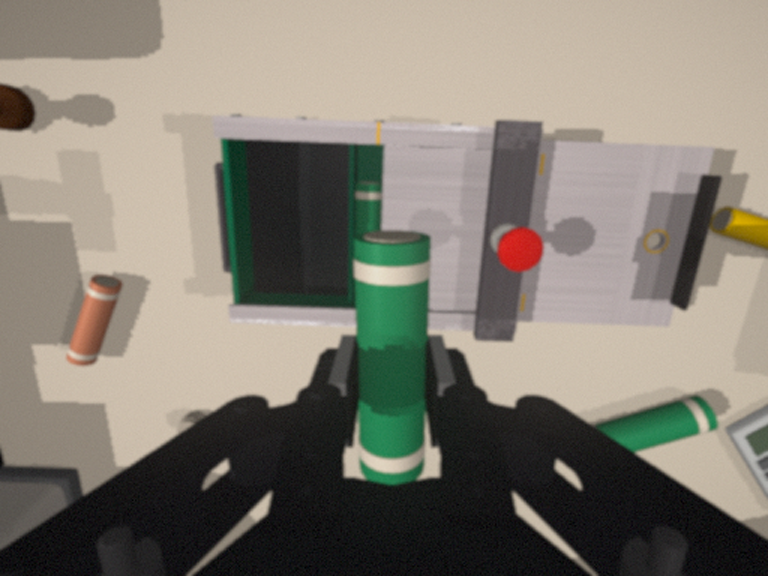

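The roll hangs straight in the fingers. Landmarks in this picture are the upper rail corner (214,118), lower rail corner (230,305), red head (520,250), bridge corners (497,122), (542,124), (513,341) and (475,338), ring (655,240), and lip ends (709,178) and (683,306).

```bash
python3 - <<'E'
from h import *
c=np.load("pics/c2.npy",allow_pickle=True).item()
print(np.round(np.array(c["world_from_camera"])[:3,3],1))
for nm,p,z in(("railTL out",(214,118),61),("rail out top far",(494,123),61),("railTL in",(220,138),61),("railTR in",(494,145),61),("railBL in",(231,306),61),("railBR in",(478,317),61),("railBL out",(232,322),61),("head",(520,250),113),("brTL",(497,122),72),("brTR",(542,124),72),("brBR",(513,341),72),("brBL",(475,338),72),("ring",(655,240),55),("lipT",(700,178),72),("lipTo",(720,178),72),("lipBo",(687,308),72),("lipBi",(671,304),72),("yel tick up",(379,132),61)):
    print(nm,ray("wrist",np.array(p)/1.5,z,c))
im=np.load("pics/w2.npy");hsv=cv2.cvtColor(im,cv2.COLOR_RGB2HSV)
m=cv2.inRange(hsv,(0,170,120),(5,255,255))|cv2.inRange(hsv,(174,170,120),(180,255,255)); n,l,s,q=cv2.connectedComponentsWithStats(m)
i=1+np.argmax(s[1:,4]); print("red",s[i],q[i]*1.5,ray("wrist",q[i],110,c))
im=np.load("pics/top0.npy");
E
```

```text
[617.1  89.3 393. ]
railTL out [637.1 223.9  61. ]
rail out top far [642.9  13.   61. ]
railTL in [623.  220.5  61. ]
railTR in [627.2  11.1  61. ]
railBL in [486.2 221.6  61. ]
railBR in [485.5   8.4  61. ]
railBL out [471.3 221.7  61. ]
head [557.3  -2.8 113. ]
brTL [642.9  13.4  72. ]
brTR [643.  -19.6  72. ]
brBR [469.2 -21.1  72. ]
brBL [470.6  11.6  72. ]
ring [ 558.4 -133.1   55. ]
lipT [ 610.1 -144.9   72. ]
lipTo [ 610.8 -160.1   72. ]
lipBo [ 505.6 -161.7   72. ]
lipBi [ 508.5 -147.6   72. ]
yel tick up [632.7  99.5  61. ]
red [332 152  29  29 651] [519.37557604 248.8640553 ] [557.5  -3.3 110. ]
```

Call:
play_rows(rows=[0, 0, 0.22, 0.13, -0.85, 0, 1, 0, 0, 0, 0.13, -0.85, 0, 1, 0, 0, 0, 0, 0, 0, 1, 0, 0, 0, 0, 0, 0.7, 1, 0, 0, 0, 0, 0, 0.8, 1, 0, 0, 0, 0, 0, 0.8, 1, 0, 0, 0, 0, 0, 0, 1, 0, 0, 0, 0, 0, 0, 1])

```text
time: 6.0
tool_pos: [553.5, 171.0, 136.9]
tool_rot: [3.141, 0.001, 0.011]
wrist_force: [0.9, -0.5, -1.3]
finger_gap: 23.5
finger_force: 59.8
```

```bash
python3 - <<'E'
from h import *
o=get_obs();print(np.round(o["tool_pos"],1),np.round(o["tool_rot"],3))
save("wrist","w3",1.2)
E
```

```text
[553.5 171.  136.9] [3.141e+00 1.000e-03 1.100e-02]
```

View pics/w3.png

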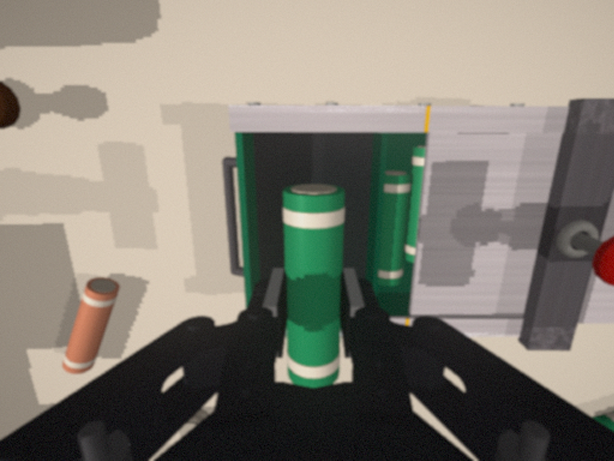

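The roll at (314,285) is centred between the end wall (245) and the divider (375), and parallel to them. I'm lowering it.

Call:
play_rows(rows=[0, 0, 0, 0, 0, 0.5, 1, 0, 0, 0, 0, 0, 0.6, 1, 0, 0, 0, 0, 0, 0.6, 1, 0, 0, 0, 0, 0, 0.4, 1, 0, 0, 0, 0, 0, 0.2, 1, 0, 0, 0, 0, 0, 0.06, 1, 0, 0, 0, 0, 0, 0, 1, 0, 0, 0, 0, 0, 0, 1])

```text
time: 6.85
tool_pos: [553.9, 172.1, 19.7]
tool_rot: [-3.141, -0.002, 0.012]
wrist_force: [-0.4, -0.2, -2.1]
finger_gap: 23.6
finger_force: 60.0
```

Call:
play_rows(rows=[0, 0, 0, 0, 0, 0.03, 1, 0, 0, 0, 0, 0, 0.03, 1, 0, 0, 0, 0, 0, 0, 1])

```text
time: 7.15
tool_pos: [553.1, 172.0, 15.4]
tool_rot: [3.142, -0.0, 0.012]
wrist_force: [0.0, -0.3, -2.2]
finger_gap: 23.6
finger_force: 60.0
```

Call:
play_rows(rows=[0, 0, 0, 0, 0, 0.03, 1, 0, 0, 0, 0, 0, 0.02, 1, 0, 0, 0, 0, 0, 0, 1])

```text
time: 7.45
tool_pos: [553.2, 172.0, 13.4]
tool_rot: [3.142, -0.0, 0.012]
wrist_force: [-2.6, -0.6, 7.9]
finger_gap: 24.0
finger_force: 61.2
```

It is on the floor. I'm opening partway, then lifting out.

Call:
play_rows(rows=[0, 0, 0, 0, 0, 0, 0.6, 0, 0, 0, 0, 0, 0, 0.5, 0, 0, 0, 0, 0, 0, 0.5, 0, 0, 0, 0, 0, 0, 0.5, 0, 0, 0, 0, 0, -0.1, 0.5, 0, 0, 0, 0, 0, -0.3, 0.5, 0, 0, 0, 0, 0, -0.8, 0.5, 0, 0, 0, 0, 0, -0.8, 0.5, 0, 0, 0, 0, 0, -0.8, 0.5, 0, 0, 0, 0, 0, -0.8, 0.5, 0, 0, 0, 0, 0, 0, 1, 0, 0, 0, 0, 0, 0, 1])

```text
time: 8.65
tool_pos: [553.1, 172.0, 194.3]
tool_rot: [-3.141, -0.003, 0.012]
wrist_force: [-0.0, -0.8, -0.4]
finger_gap: 14.3
finger_force: 0.0
```

```bash
python3 - <<'E'
from h import *
o=get_obs();print(np.round(o["tool_pos"],1),np.round(o["tool_rot"],3))
save("wrist","w4",1.2)
E
```

```text
[553.1 172.  194.3] [-3.141e+00 -3.000e-03  1.200e-02]
```

View pics/w4.png

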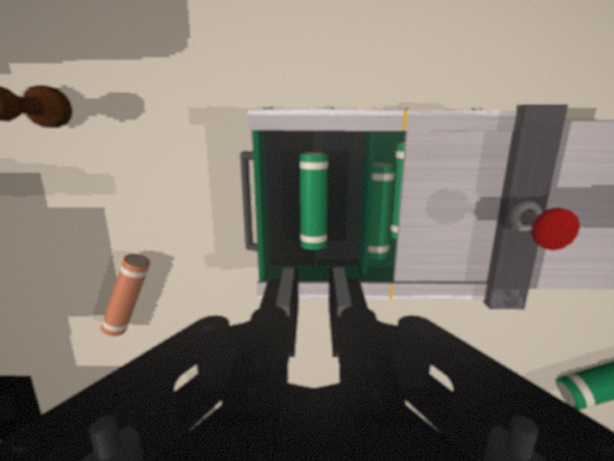

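The roll lies flat in the bay at (313,200). Next I'm turning the gripper a quarter turn, so the slim side faces the pin head, and going behind the lip.

Call:
play_rows(rows=[0, 0, -0.95, 0, 0, 0, 1, 0, 0, -0.95, 0, 0, 0, 1, 0, 0, -0.95, 0, 0, 0, 1, 0, 0, -0.95, 0, 0, 0, 1, 0, 0, -0.95, 0, 0, 0, 1, 0, 0, -0.95, 0, 0, 0, 1, 0, 0, -0.95, 0, 0, 0, 1, 0, 0, -0.95, 0, 0, 0, 1, 0, 0, -0.95, 0, 0, 0, 1, 0, 0, -0.95, 0, 0, 0, 1, 0, 0, -0.97, 0, 0, 0, 1, 0, 0, 0, 0, 0, 0, 1])

```text
time: 9.9
tool_pos: [552.5, 171.8, 191.4]
tool_rot: [-3.139, 0.001, 1.584]
wrist_force: [0.1, 0.5, 0.5]
finger_gap: -0.2
finger_force: 0.0
```

Call:
play_rows(rows=[0, 0, 0, -0.5, 0.03, 0, 1, 0, 0, 0, -0.9, 0.03, 0, 1, 0, 0, 0, -0.9, 0, 0, 1, 0, 0, 0, -0.9, 0, 0, 1, 0, 0, 0, -0.9, 0, 0, 1, 0, 0, 0, -0.9, 0, 0, 1, 0, 0, 0, -0.9, 0, 0, 1, 0, 0, 0, -0.9, 0, 0, 1, 0, 0, 0, -0.7, 0, 0, 1, 0, 0, 0, -0.2, 0, 0, 1, 0, 0, 0, 0, 0, 0, 1, 0, 0, 0, 0, 0, 0, 1])

```text
time: 11.1
tool_pos: [560.3, -212.0, 192.3]
tool_rot: [-3.141, -0.001, 1.581]
wrist_force: [-0.6, -0.0, -0.4]
finger_gap: 0.3
finger_force: 0.0
```

```bash
python3 - <<'E'
from h import *
o=get_obs();print(np.round(o["tool_pos"],1),np.round(o["tool_rot"],3),np.round(o["joint_pos"],2))
c=get_calibration("wrist");np.save("pics/c5.npy",c,allow_pickle=True)
save("wrist","w5",1.5)
E
```

```text
[ 560.3 -212.   192.3] [-3.141e+00 -1.000e-03  1.581e+00] [-0.47  0.5   1.67  0.    0.98 -0.48]
```

View pics/w5.png

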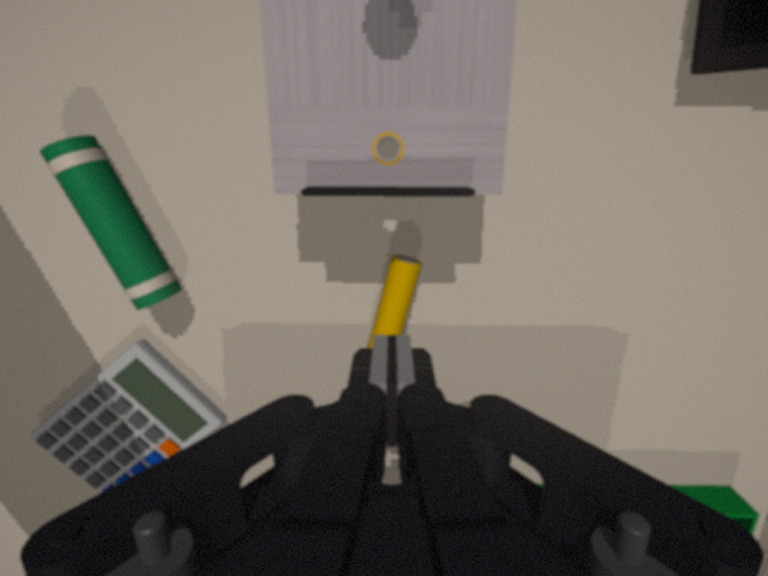

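The lip at (388,190) is square to the fingers, and the ring is at (388,148). I'm lowering to about z 60 behind the lip.

```bash
python3 - <<'E'
from h import *
c=np.load("pics/c5.npy",allow_pickle=True).item()
for nm,p,z in(("ring",(388,148),55),("lipfaceL",(302,188),72),("lipfaceR",(474,189),72),("lip bottom",(388,196),50),("lidL",(275,193),55),("lidR",(503,192),55)): print(nm,ray("wrist",np.array(p)/1.5,z,c))
E
```

```text
ring [ 558.2 -133.6   55. ]
lipfaceL [ 504.7 -158.2   72. ]
lipfaceR [ 612.3 -157.8   72. ]
lip bottom [ 558.4 -164.6   50. ]
lidL [ 482.9 -162.9   55. ]
lidR [ 635.1 -160.8   55. ]
```

Call:
play_rows(rows=[0, 0, 0, 0, -0.04, 0.5, 1, 0, 0, 0, 0, 0, 0.7, 1, 0, 0, 0, 0, 0, 0.7, 1, 0, 0, 0, 0, 0, 0.5, 1, 0, 0, 0, 0, 0, 0.24, 1, 0, 0, 0, 0, 0, 0, 1, 0, 0, 0, 0, 0, 0, 1])

```text
time: 11.85
tool_pos: [559.1, -212.6, 61.8]
tool_rot: [3.141, 0.001, 1.583]
wrist_force: [0.1, -0.4, 1.0]
finger_gap: 0.1
finger_force: 0.0
```

Call:
play_rows(rows=[0, 0, 0, 0.3, 0, 0, 1, 0, 0, 0, 0.2, 0, 0, 1, 0, 0, 0, 0.2, 0, 0, 1, 0, 0, 0, 0.2, 0, 0, 1, 0, 0, 0, 0.2, 0, 0, 1, 0, 0, 0, 0.2, 0, 0, 1, 0, 0, 0, 0.2, 0, 0, 1, 0, 0, 0, 0.2, 0, 0, 1, 0, 0, 0, 0.2, 0, 0, 1, 0, 0, 0, 0.2, 0, 0, 1, 0, 0, 0, 0.2, 0, 0, 1, 0, 0, 0, 0.2, 0, 0, 1])

```text
time: 13.05
tool_pos: [557.2, -87.2, 60.7]
tool_rot: [3.141, 0.0, 1.582]
wrist_force: [1.4, -4.2, 0.9]
finger_gap: -0.0
finger_force: 1.9
```

Call:
play_rows(rows=[0, 0, 0, 0.15, 0, 0, 1, 0, 0, 0, 0, 0, 0, 1, 0, 0, 0, 0, 0, 0, 1])

```text
time: 13.35
tool_pos: [556.4, -80.0, 60.5]
tool_rot: [-3.14, -0.001, 1.583]
wrist_force: [-0.1, 0.3, 0.2]
finger_gap: -0.2
finger_force: 0.0
```

```bash
python3 - <<'E'
from h import *
o=get_obs();print(np.round(o["tool_pos"],1),np.round(o["tool_rot"],3),np.round(o["joint_pos"],2))
c=get_calibration("wrist");np.save("pics/c6.npy",c,allow_pickle=True)
a=save("wrist","w6",1);b=grab_frame("top");np.save("pics/top1.npy",b)
t=cv2.resize(b[135:220,145:320],(612,297),interpolation=cv2.INTER_CUBIC)
w=a[:,:,::1]; w=cv2.resize(w[:250],(612,299)); cv2.imwrite("pics/c6.png",np.vstack([t,w])[:,:,::-1])
E
```

```text
[556.4 -80.   60.5] [-3.140e+00 -1.000e-03  1.583e+00] [-0.26  0.63  1.87  0.    0.65 -0.27]
```

View pics/c6.png

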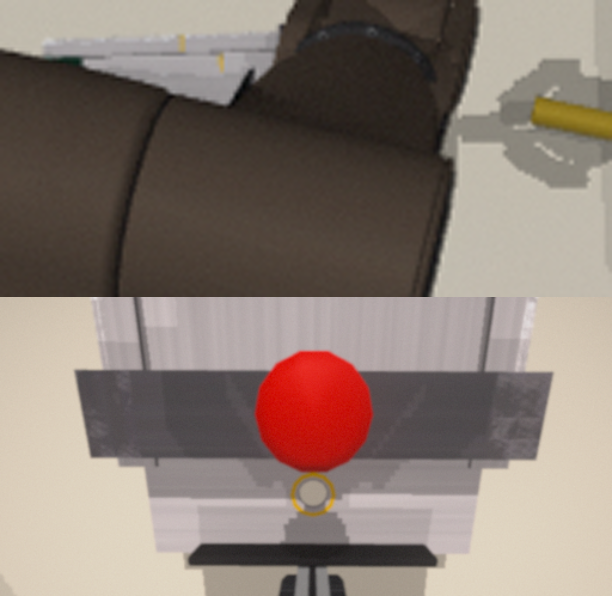

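The ring at crop (313,493) is still in front of the bridge; the bridge edges are at rows 371 and 459, and the fingers are at the lip at row 567. I'll work out the remaining distance.

```bash
python3 - <<'E'
from h import *
c=np.load("pics/c6.npy",allow_pickle=True).item()
f=512/612
for nm,p,z in(("ring",(313,493),55),("brN L",(92,459),72),("brN R",(537,460),72),("brF L",(77,371),72),("brF R",(552,373),72),("head",(314,412),113),("lip top outL",(190,566),72),("lip top outR",(437,566),72)): print(nm,ray("wrist",((p[0])*f,(p[1]-297)*f),z,c))
print(np.array(c["world_from_camera"])[:3,3])
E
```

```text
ring [557.4 -38.   55. ]
brN L [469.6 -21.6  72. ]
brN R [645.8 -19.9  72. ]
brF L [469.9  10.4  72. ]
brF R [644.6  11.7  72. ]
head [557.1  -3.9 113. ]
lip top outL [504.  -67.4  72. ]
lip top outR [611.8 -66.1  72. ]
[556.68575021  -6.08005562 203.26465103]
```

Call:
play_rows(rows=[0, 0, 0, 0.1, 0, 0, 1, 0, 0, 0, 0.14, 0, 0, 1, 0, 0, 0, 0.14, 0, 0, 1, 0, 0, 0, 0.1, 0, 0, 1, 0, 0, 0, 0.08, 0, 0, 1, 0, 0, 0, 0.02, 0, 0, 1, 0, 0, 0, 0, 0, 0, 1, 0, 0, 0, 0, 0, 0, 1])

```text
time: 14.25
tool_pos: [556.7, -51.4, 60.9]
tool_rot: [3.141, -0.0, 1.582]
wrist_force: [1.4, 0.8, 0.2]
finger_gap: 0.1
finger_force: 0.0
```

```bash
python3 - <<'E'
from h import *
o=get_obs();print(np.round(o["tool_pos"],1),np.round(o["wrist_force"],1))
c=get_calibration("wrist");np.save("pics/c7.npy",c,allow_pickle=True)
a=save("wrist","w7",1.5)
E
```

```text
[556.7 -51.4  60.9] [1.4 0.8 0.2]
```

View pics/w7.png

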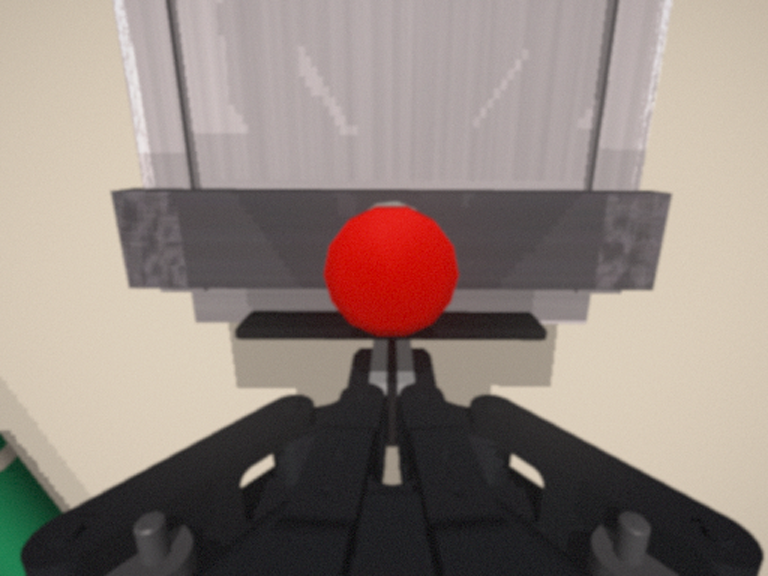

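The lip's outer top edge is at row 338 and the bridge's near edge at row 289.5. Both are at 72 mm, so the gap gives the lid opening (13 mm when shut).

```bash
python3 - <<'E'
from h import *
c=np.load("pics/c7.npy",allow_pickle=True).item()
for nm,p in(("lip",(236,338)),("lip",(546,338)),("brN",(128,289)),("brN",(655,290)),("brF",(113,190)),("brF",(670,194))): print(nm,ray("wrist",np.array(p)/1.5,72,c))
im=np.load("pics/w7.npy"); g=im.mean(2)
for col in (100,110,170,200,320,350): print(col,[int(v) for v in g[180:240,col]])
E
```

```text
lip [503.3 -39.   72. ]
lip [611.5 -37.9  72. ]
brN [468.8 -21.5  72. ]
brN [646.  -19.8  72. ]
brF [469.8  11.2  72. ]
brF [644.5  11.9  72. ]
100 [101, 97, 98, 99, 102, 103, 106, 110, 107, 107, 107, 129, 169, 196, 206, 204, 206, 206, 205, 204, 206, 203, 204, 203, 206, 204, 205, 206, 205, 202, 207, 206, 206, 203, 207, 203, 202, 205, 205, 205, 206, 205, 205, 204, 204, 206, 204, 204, 204, 205, 205, 204, 203, 208, 201, 207, 204, 204, 206, 206]
110 [102, 100, 100, 104, 100, 101, 98, 97, 93, 93, 93, 103, 121, 140, 167, 196, 204, 206, 204, 205, 205, 205, 204, 205, 206, 205, 203, 206, 206, 202, 205, 206, 203, 206, 205, 207, 204, 205, 205, 206, 205, 206, 206, 206, 204, 206, 206, 205, 206, 207, 204, 206, 204, 204, 205, 205, 204, 205, 204, 205]
170 [82, 82, 79, 84, 85, 86, 84, 81, 82, 81, 78, 87, 101, 115, 119, 117, 120, 117, 116, 117, 116, 119, 120, 118, 119, 117, 102, 71, 37, 31, 34, 35, 41, 37, 38, 32, 36, 39, 39, 37, 44, 42, 41, 42, 45, 68, 110, 140, 149, 151, 150, 149, 149, 150, 147, 150, 152, 146, 149, 148]
200 [74, 76, 75, 77, 75, 76, 75, 75, 72, 71, 77, 84, 97, 113, 114, 118, 117, 114, 116, 117, 116, 116, 118, 120, 117, 113, 102, 73, 42, 23, 28, 33, 36, 31, 32, 37, 35, 34, 36, 38, 42, 41, 42, 40, 43, 69, 109, 138, 148, 150, 151, 149, 149, 150, 151, 149, 148, 148, 149, 149]
320 [76, 75, 75, 74, 76, 75, 77, 73, 74, 73, 70, 74, 89, 103, 115, 114, 116, 114, 116, 114, 117, 116, 118, 117, 116, 116, 114, 98, 62, 35, 37, 33, 35, 36, 37, 35, 32, 30, 37, 37, 40, 37, 37, 37, 40, 56, 91, 132, 149, 147, 148, 149, 148, 151, 147, 147, 149, 148, 150, 149]
350 [84, 81, 83, 82, 83, 84, 84, 81, 82, 79, 81, 80, 87, 102, 114, 118, 113, 115, 117, 115, 115, 117, 117, 118, 118, 119, 115, 98, 63, 39, 36, 34, 35, 36, 35, 39, 37, 41, 38, 41, 44, 43, 45, 42, 41, 51, 82, 123, 144, 150, 150, 148, 149, 149, 150, 149, 151, 148, 150, 147]
```

Call:
play_rows(rows=[0, 0, 0, 0.04, 0, 0, 1, 0, 0, 0, 0.04, 0, 0, 1, 0, 0, 0, 0.01, 0, 0, 1, 0, 0, 0, 0, 0, 0, 1, 0, 0, 0, 0, 0, 0, 1])

```text
time: 14.8
tool_pos: [556.7, -47.0, 60.8]
tool_rot: [3.141, 0.0, 1.582]
wrist_force: [0.3, -2.7, 0.6]
finger_gap: -0.2
finger_force: 0.7
```

```bash
cat > lid.py <<'E'
from h import *
def edge(col,r0,r1,up,thr,g):
    v=g[r0:r1,col]
    for i in range(len(v)-1):
        if (v[i]-thr)*(v[i+1]-thr)<=0 and (v[i+1]>v[i])==up: return r0+i+(thr-v[i])/(v[i+1]-v[i])
def lidpos():
    c=get_calibration("wrist"); g=cv2.GaussianBlur(grab_frame("wrist"),(1,3),0).astype(float).mean(2); out=[]
    # bridge near edge (dark->lid/bright), then lip outer edge (black->floor shade)
    for col in(165,170,175,195,200,320,325,335,345,350):
        b=edge(col,178,205,True,97,g); l=edge(col,205,240,True,95,g)
        if b and l: out.append((ray("wrist",(col,b),72,c)[1],ray("wrist",(col,l),72,c)[1]))
    a=np.array(out); print(a.shape,"gap",np.round(a[:,0]-a[:,1],1),"open",np.median(a[:,0]-a[:,1])-13)
    return g
o=get_obs();print(np.round(o["tool_pos"],1),np.round(o["wrist_force"],1))
g=lidpos()
for col in(170,350):print([int(v) for v in g[180:240,col]])
E
python3 lid.py
```

```text
[556.7 -47.   60.8] [ 0.3 -2.7  0.6]
(10, 2) gap [14.7 14.6 14.6 14.5 14.8 14.5 14.5 14.7 14.6 14.6] open 1.6000000000000014
[80, 81, 83, 83, 82, 81, 81, 83, 83, 81, 81, 82, 83, 84, 83, 82, 81, 80, 81, 85, 95, 107, 114, 117, 118, 117, 112, 95, 66, 40, 29, 28, 29, 32, 34, 33, 35, 38, 39, 39, 41, 43, 42, 41, 44, 55, 82, 116, 137, 146, 148, 149, 150, 149, 149, 148, 148, 147, 148, 149]
[79, 79, 81, 82, 82, 83, 83, 82, 82, 82, 80, 80, 81, 83, 84, 83, 81, 81, 81, 82, 88, 99, 111, 115, 116, 117, 115, 104, 82, 55, 35, 28, 32, 34, 31, 33, 36, 36, 37, 39, 41, 42, 43, 44, 43, 46, 61, 93, 127, 144, 148, 148, 147, 147, 147, 147, 147, 146, 146, 149]
```

Call:
play_rows(rows=[0, 0, 0, 0.03, 0, 0, 1, 0, 0, 0, 0, 0, 0, 1, 0, 0, 0, 0, 0, 0, 1, 0, 0, 0, 0, 0, 0, 1])

```text
time: 15.25
tool_pos: [556.6, -45.5, 60.8]
tool_rot: [3.142, 0.0, 1.582]
wrist_force: [0.7, -0.6, 0.7]
finger_gap: -0.0
finger_force: 0.7
```

```bash
python3 lid.py | head -2
```

```text
[556.6 -45.5  60.8] [ 0.7 -0.6  0.7]
(10, 2) gap [13.2 13.1 13.1 13.1 13.1 12.9 13.  13.  13.  12.9] open 0.05000000000000071
```

The lid is within about 0.1 mm of lined up. I'm backing off, then going up and over the pin.

Call:
play_rows(rows=[0, 0, 0, -0.2, 0, 0, 1, 0, 0, 0, -0.5, 0, 0, 1, 0, 0, 0, 0, 0, 0, 1, 0, 0, 0, 0, 0, -0.6, 1, 0, 0, 0, 0, 0, -0.7, 1, 0, 0, 0, 0, 0, -0.5, 1, 0, 0, 0, 0, 0, 0, 1, 0, 0, 0, 0.5, 0, 0, 1, 0, 0, 0, 0.6, 0, 0, 1, 0, 0, 0, 0.42, 0.01, 0, 1, 0, 0, 0, 0, 0, 0, 1, 0, 0, 0, 0, 0, 0, 1])

```text
time: 16.5
tool_pos: [556.3, -4.4, 150.1]
tool_rot: [-3.141, -0.0, 1.583]
wrist_force: [-0.1, 0.0, 0.2]
finger_gap: -0.1
finger_force: 0.0
```

Call:
play_rows(rows=[0, 0, 0, 0, 0, 0.3, 1, 0, 0, 0, 0, 0, 0.2, 1, 0, 0, 0, 0, 0, 0.1, 1, 0, 0, 0, 0, 0, 0, 1, 0, 0, 0, 0, 0, 0, 1])

```text
time: 17.0
tool_pos: [556.7, -4.8, 120.8]
tool_rot: [-3.142, 0.0, 1.582]
wrist_force: [0.1, -0.4, 0.2]
finger_gap: 0.2
finger_force: 0.0
```

Now I'm pressing slowly from 121 towards 88.

Call:
play_rows(rows=[0, 0, 0, 0, 0, 0.08, 1, 0, 0, 0, 0, 0, 0.06, 1, 0, 0, 0, 0, 0, 0.06, 1, 0, 0, 0, 0, 0, 0.06, 1, 0, 0, 0, 0, 0, 0, 1])

```text
time: 17.5
tool_pos: [556.6, -4.5, 107.6]
tool_rot: [3.142, 0.0, 1.582]
wrist_force: [-0.2, -1.0, -0.5]
finger_gap: 0.0
finger_force: 0.0
```

Call:
play_rows(rows=[0, 0, 0, 0, 0, 0.06, 1, 0, 0, 0, 0, 0, 0.06, 1, 0, 0, 0, 0, 0, 0.06, 1, 0, 0, 0, 0, 0, 0.06, 1, 0, 0, 0, 0, 0, 0.06, 1, 0, 0, 0, 0, 0, 0, 1])

```text
time: 18.1
tool_pos: [556.6, -4.5, 92.6]
tool_rot: [-3.142, 0.0, 1.582]
wrist_force: [-0.0, 0.3, -0.1]
finger_gap: 0.0
finger_force: 0.0
```

Call:
play_rows(rows=[0, 0, 0, 0, 0, 0.05, 1, 0, 0, 0, 0, 0, 0.05, 1])

```text
time: 18.3
tool_pos: [556.7, -4.5, 88.0]
tool_rot: [3.141, 0.0, 1.582]
wrist_force: [-1.6, 0.8, 17.2]
finger_gap: 0.3
finger_force: 9.3
```

Call:
play_rows(rows=[0, 0, 0, 0, 0, 0.03, 1, 0, 0, 0, 0, 0, 0, 1])

```text
time: 18.5
tool_pos: [556.8, -4.5, 87.9]
tool_rot: [3.14, 0.0, 1.582]
wrist_force: [-6.0, 0.1, 21.9]
finger_gap: -0.2
finger_force: 11.1
```

The pin is seated: the tool is at z 87.9 and the force rose to 22 N. I'm retreating and checking numerically.

Call:
play_rows(rows=[0, 0, 0, 0, 0, -0.2, 1, 0, 0, 0, 0, 0, -0.6, 1, 0, 0, 0, 0, 0, -0.8, 1, 0, 0, 0, -0.6, 0, -0.6, 1, 0, 0, 0, -0.6, 0, 0, 1, 0, 0, 0, 0, 0, 0, 1, 0, 0, 0, 0, 0, 0, 1])

```text
time: 19.2
tool_pos: [557.0, -64.7, 196.0]
tool_rot: [-3.141, -0.0, 1.581]
wrist_force: [-0.4, 0.4, -0.5]
finger_gap: 0.2
finger_force: 0.0
```

```bash
python3 - <<'E'
from h import *
o=get_obs();print(np.round(o["tool_pos"],1),np.round(o["wrist_force"],1))
c=get_calibration("wrist");im=grab_frame("wrist");hsv=cv2.cvtColor(im,cv2.COLOR_RGB2HSV)
m=cv2.inRange(hsv,(0,170,100),(5,255,255))|cv2.inRange(hsv,(174,170,100),(180,255,255))
n,l,s,q=cv2.connectedComponentsWithStats(m);i=1+np.argmax(s[1:,4]);print(s[i],q[i])
x,y,w,h=s[i,:4]
for z in(84,109): print(z,"centre",ray("wrist",q[i],z,c),"width",ray("wrist",(x,y+h/2),z,c)[0]-ray("wrist",(x+w,y+h/2),z,c)[0])
# lid: dark lip vs bridge along one column
g=im.mean(2); col=int(q[i][0])-55; print([int(v) for v in g[:,col]][::3])
E
```

```text
[557.  -64.7 196. ] [-0.4  0.4 -0.5]
[243 102  35  34 958] [260.4217119  118.60229645]
84 centre [556.9  -3.9  84. ] width -31.59999999999991
109 centre [556.9  -2.6 109. ] width -28.5
[134, 144, 146, 145, 146, 145, 145, 149, 149, 150, 149, 149, 151, 147, 149, 147, 147, 147, 150, 149, 147, 148, 145, 148, 147, 147, 147, 142, 134, 130, 130, 132, 128, 131, 63, 62, 62, 61, 63, 62, 62, 63, 60, 62, 66, 78, 102, 103, 91, 62, 108, 116, 111, 116, 116, 111, 114, 113, 114, 113, 113, 115, 114, 111, 117, 158, 156, 156, 156, 158, 155, 156, 157, 159, 159, 155, 155, 155, 158, 156, 158, 158, 156, 155, 155, 157, 155, 159, 110, 38, 36, 34, 28, 24, 32, 29, 28, 37, 35, 34, 36, 30, 27, 23, 28, 23, 24, 25, 21, 28, 24, 22, 22, 22, 23, 19, 14, 7, 21, 21, 22, 26, 14, 23, 21, 19, 24, 17]
```

The head measures 31.6 mm wide if it is at the fully-down height (it is 32 mm), so the pin is down. The arm is clear of everything.

```bash
python3 -c "
from bench import order; print(order.sign_off())"
```

```text
the job is handed in; nothing more can be done
None
```

I laid the green roll in the bay, slid the lid to within about 0.1 mm of lined up, pressed the locking pin fully down, and handed in with the arm clear; the hand-in returned no verdict.

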